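Load the vial rack into the shaker bay past its spring gate

ROBOT

A 6-joint arm with a two-finger parallel gripper is mounted at the origin on a cart in front of the work surface, level with it; the furniture and walls round the work are solid. World frame = base frame: x ahead of the robot, y to its left, z up, the work surface at z = 0. Lengths are in m, angles in degrees, forces in N, time in s.
With the tool pointing down it reaches from about 0.375 to 0.975 m from the base axis. Payload 3.8 kg.
Tool frame: the origin (TCP) lies on the centre line of the jaws, within the pads' length; the fingertips stand 17 mm ahead of it and the grasp point (between the pads) lies 2 mm behind it; z points along the fingers, y is the line along which they close (so a half turn about z gives the same grasp; the last joint's range is limited). The gripper opens to 85 mm and grips with 20 to 120 N. Pads are 22 mm wide; open, the fingers measure 114 mm over their backs; the gripper's body (76 mm by 85 mm) begins 54 mm behind the grasp point. The pads swing forward as they close: fully open they stand 13 mm farther back than shut.
Start: joints at [71.74, 15.12, 91.902, -0, 72.978, -2.114], TCP at [0.188, 0.648, 0.248] pointing down, gripper open.
Joint ranges: [-150.88, 150.88], [-54.13, 125.18], [17.81, 147.31], [-75.09, 255.09], [0, 152.58], [-146.25, 146.25]. Speed limits (degrees/s): [147.25, 147.25, 180, 180, 180, 180].

INTERFACE

Orientations are given as a 3x3 rotation matrix whose columns are the frame's x, y, z axes.
In Python, from cell import observe, capture, job_done gives the robot as it stands.
- The arm moves only by the tool step_arm, never from a script. Its argument "rows" is a list of rows, each an object of numbers: "hand": the closure, from 0 (fully open) to 1 (shut); "dx", "dy", "dz": the shift along the world's x, y, z in m; "turn": the turn about the world's z in rad. In form: [{"hand": .., "dx": .., "dy": .., "dz": .., "turn": ..}, ...]. A call has 1 to 12 rows; each row is the pose to reach, as a shift and turn from the pose commanded when the call began; what a row does not reach only later rows make up. A row lasts 1/12 s, in which the tool goes at most 41.7 mm and 7.16 degrees, less where a joint would pass 70% of its speed; a pose out of reach is approached as far as the arm can. A call with a gripper value outside its range is refused whole. The fingers move at their own pace and stop on an object; "force" is the grip in N (left out, the last holds). Time passes only in rows, so rows that repeat a pose let the fingers close. It gives the time, the measured TCP pose, the force, the opening and the grip force at its end, in the units of the state.
- observe(): the state, without advancing time (a new reading comes with each control period).
- capture(name): name is "scene" or "top" or "wrist"; returns a dict with "color" (400x640x3 uint8, red, green, blue), "intrinsics" (3x3 intrinsics, pixels), "rvec" (rotation vector, rad) and "tvec" (3), from world to camera coordinates, as OpenCV has them; the wrist camera has in their place "tool_from_camera" (4x4, takes a point from camera to tool coordinates, whose origin is the TCP and whose axes are the flange's). Camera axes: x right, y down, z forward; pixel columns grow to the right and rows downward; lengths in m; the calibration is good to about 2 mm. The wrist camera is an equidistant fisheye: a pixel r from the principal point sees the ray r / f radians off the axis. A picture is of the moment at which its call begins: read the wrist's pose just before it. There is no depth.
- job_done(): hands the job in; it is judged then, once.
The state is a dict: "time_s": time; "qpos": joint angles; "dq": joint speeds; "joint_efforts": joint torques, N m; "ee_pos": TCP position; "orientation": TCP orientation; "force": force on the tool from outside, world axes, zero at the start; "moment": the same for the moment, N m; "finger_gap": finger opening in m; "gripper_force": force on a finger pad.
Only numpy, scipy, OpenCV 4.12 (cv2) and the standard library are available. Lean on these libraries where they do the work, as an engineer would, in place of code of your own. Each camera call takes 0.05 s, during which the arm holds its last target. There are 200 camera calls.

TASK

Load the rack of specimen vials into the bench shaker: with one fingertip press the long bar down so that the spring gate over the lane swings up, and keep it held up while you push the rack by its upright handle plate along the lane with the other fingertip, until the rack stands fully home against the end stop. Only then let the bar go, so that the gate drops shut behind the rack. Push only: do not lift the rack, do not touch the vials, do not let the gate come down on them or run the rack into the gate, and leave the things lying round the shaker alone.

Things in the scene. Friction and masses are not known exactly. Their poses are not given: they have to be found in the camera images.
- shaker: Low grey bench shaker, fixed, 406 mm long (its x), y from -46 to 52 mm. Origin at the bench top under its middle; x = direction of travel along the lane, from the open loading end (x = -203 mm) to the end stop; y points to the press bar's side. Aluminium deck 45 mm above the bench. Lane 52 mm wide, centred on y = 0, between side rails 20 mm high above the deck.
- stop_face (a point): Lane face of the upright end stop, on the lane's centre line, 75 mm above the bench, at shaker x = 194 mm.
- shaft (a point): On the axis of the gate's shaft, which lies along the shaker's x at shaker y = 42 mm, 105 mm above the bench; this point is at shaker x = -87.5 mm. Three fixed posts (8 x 16 mm, 114 mm high) carry it at shaker x = -197, 46 and 90 mm.
- gate (a joint): Turn of the gate (leaf, shaft and press bar are one rigid piece), rad: 0 = shut, grows as the bar is pressed down, which raises the leaf; stop at 1.22. From 0.90 up the leaf clears the rack and its vials. A spring shuts it by itself when let go: holding it takes 2 to 4 N down on the bar.
- bar_mid (a point): Middle of the gate's press bar, 36 mm from the shaft's axis (turns with the gate). Flat steel plate 3 mm thick along the shaft from shaker x = -190 to 15 mm, standing out radially 18 to 57 mm from the axis on the +y side. Gate shut: it slopes up and outward at 45 degrees; it turns down by the joint's value (level at 0.785). A fingertip may slide along it.
- leaf_mid (a point): Middle of the gate's leaf (turns with the gate): steel plate 4 mm thick at shaker x = 70 mm that reaches from the shaft across the lane to shaker y = -24 mm; shut, it is level and its lower edge is 91 mm above the bench, below the top of the rack's end plates.
- rack: Plywood rack, 0.2 to 0.4 kg, loose in the lane before the gate, three vials in a row. Origin under the middle of its vial part, on the deck; x points to the end stop. Vial part 116 mm long (x -58 to 58), 46 mm wide, end plates 62 mm high. Behind it a tail strip 5 mm high with an upright handle plate. Home against the stop: origin at shaker x = 136 mm; the gate then shuts 6 mm behind the rear end plate.
- rack_handle (a point): On the rear face of the rack's upright handle plate (6 mm thick, 42 mm wide, 75 mm high; its rear face 129 mm behind the rack's origin), on its centre line, 55 mm above the deck: where to push.
- vial_front: Capped specimen vial, 32 mm wide, 64 mm high, standing loose in the rack's front hole (rack x = 36 mm); origin at the middle of its underside, 5 mm above the rack's underside when seated; its cap top is 69 mm above the deck.
- vial_mid: Capped specimen vial, 30 mm wide, 60 mm high, loose in the rack's middle hole; origin at the middle of its underside.
- vial_rear: Capped specimen vial, 32 mm wide, 64 mm high, loose in the rack's rear hole (rack x = -36 mm); origin at the middle of its underside.
- spare_vial: Bystander: capped vial 30 mm wide, 60 mm high, standing on the bench on the bar's side of the shaker near its end-stop end. Origin at the middle of its underside.
- toe_bone: Bystander: small fossil toe bone, 67 x 82 x 30 mm, on the bench on the bar's side, beyond the bar's end. Origin at the middle of its underside.
- tweezers: Bystander: steel tweezers, 79 x 93 x 14 mm, on the bench on the side away from the bar. Origin at the middle of the underside.
- dust_brush: Bystander: flat dust brush, 100 x 163 x 12 mm, on the bench on the side away from the bar, beside the bay. Origin at the middle of the underside.
Not all that is in view belongs to the job. Leave any turquoise look-alike of the vial_mid alone.

How it is judged:
By the outcome, as a careful person would: the job done as asked, in the order asked, and still so for the second after the job is handed in, with the robot touching nothing.
It also fails if it takes over 43 s, if anything falls off the work surface, if the arm or the gripper's body presses on something with over 40 N, if the wrist force passes 120 N, or if a joint passes its speed limit or range.

## Working session

There is one attempt and no reset: what is moved stays moved. The work goes in short steps, Python scripts to look and compute and a tool call to move; the robot and the scene stay as the last step left them, time stands still between calls to the robot, and variables do not carry over. Pictures are saved under pics/ and viewed, at most 10 in all, crops included, and the job is handed in when it is done.

Besides the shell and the picture viewer there is one more tool, called after "Call:" by a JSON object that holds its "name" and its "arguments", one argument or row to a line. step_arm: Moves the arm, as the interface text tells. Its arguments: {"type":"object","properties":{"rows":{"type":"array"},"force":{"type":"number"}},"required":["rows"]}

```bash
mkdir -p pics; ls; python3 - <<'E'
from cell import observe,capture
import cv2
s=observe();print(s['time_s'],s['ee_pos'],s['finger_gap'],s['orientation'])
for n in("scene","top"):
    c=capture(n);cv2.imwrite(f"pics/{n}0.png",c['color'][:,:,::-1]);print(n,c['intrinsics'],c['rvec'],c['tvec'])
E
```

```text
pics
0.0 [0.18750721 0.6477106  0.24698   ] 0.0851186056068176 [[-9.60550239e-01  2.78105630e-01 -7.04169397e-04]
 [ 2.78106506e-01  9.60547953e-01 -2.09778715e-03]
 [ 9.29820556e-05 -2.21086404e-03 -9.99997552e-01]]
scene [[383.85630515   0.         318.12758689]
 [  0.         383.85630515 197.84074323]
 [  0.           0.           1.        ]] [ 2.07173158 -1.24961286  0.52189191] [-0.12134458  0.48784407  0.50403709]
top [[504.41530138   0.         321.20911065]
 [  0.         504.41530138 192.84920297]
 [  0.           0.           1.        ]] [ 2.09875891 -2.1262354   0.22098739] [0.20305208 0.58107495 0.8495375 ]
```

View pics/scene0.png

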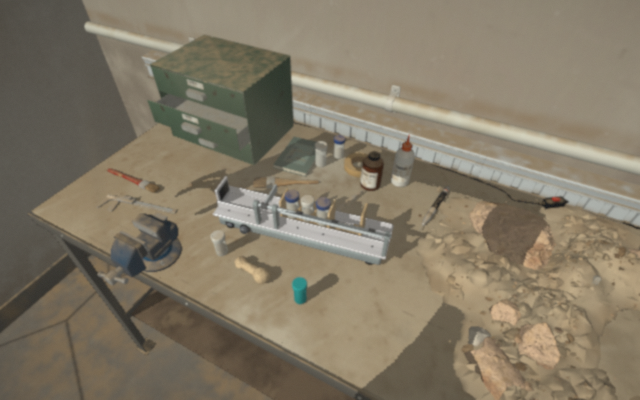

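View pics/top0.png

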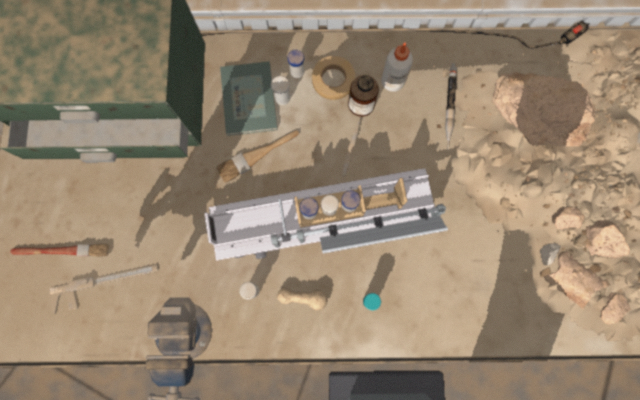

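The top view shows the shaker with its end stop (dark) at about (211,228) and its loading end at (435,190). The bar is at (385,235) on the robot's side. The rack has vials at (309,206), (329,204) and (350,200), with the handle plate at (402,190). Next I want close crops.

```bash
cat > h.py <<'E'
import numpy as np,cv2
from cell import observe,capture
def cam(n):
    c=capture(n);R=cv2.Rodrigues(np.array(c['rvec'],float))[0];return c['color'],np.array(c['intrinsics']),R,np.array(c['tvec'],float).ravel()
def ray(K,R,t,uv,z):
    d=R.T@np.linalg.inv(K)@np.array([uv[0],uv[1],1.]);o=-R.T@t
    return o+d*(z-o[2])/d[2]
def proj(K,R,t,P):
    p=K@(R@np.array(P).T+t[:,None]);return (p[:2]/p[2]).T
E
python3 - <<'E'
from h import *
I,K,R,t=cam("top")
print(-R.T@t)
cv2.imwrite("pics/top1.png",cv2.resize(I[160:275,195:455,::-1],None,fx=3,fy=3,interpolation=cv2.INTER_CUBIC))
I,K,R,t=cam("scene");print(-R.T@t)
cv2.imwrite("pics/sc1.png",cv2.resize(I[165:275,200:405,::-1],None,fx=3.8,fy=3.8,interpolation=cv2.INTER_CUBIC))
print(capture("wrist")['tool_from_camera'])
E
```

```text
[0.39623191 0.19760892 0.95107476]
[ 0.04485902 -0.11107062  0.70172695]
[[ 1.73166809e-05 -9.49869125e-01 -3.12647796e-01  8.01341745e-02]
 [ 9.99999584e-01  3.01692559e-04 -8.61198372e-04 -1.45519867e-03]
 [ 9.12349258e-04 -3.12647651e-01  9.49868735e-01 -1.25951832e-01]
 [ 0.00000000e+00  0.00000000e+00  0.00000000e+00  1.00000000e+00]]
```

View pics/top1.png

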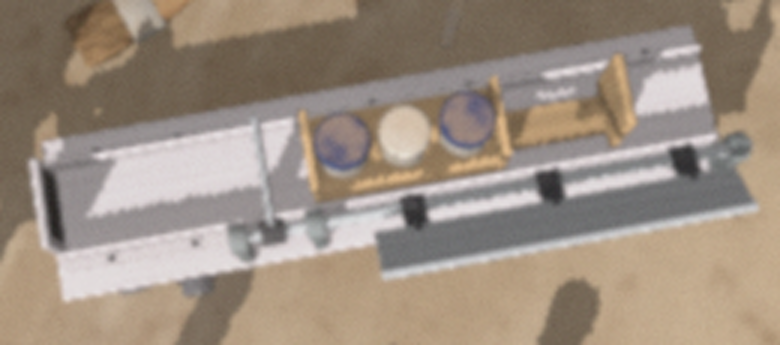

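View pics/sc1.png

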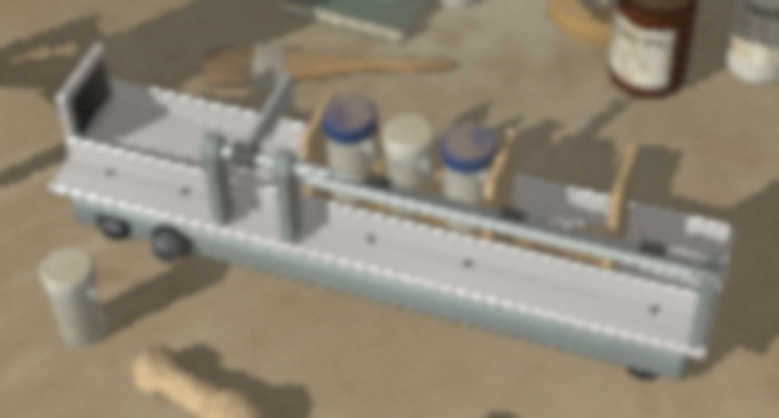

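The crops show:
- **Bar:** corners at crop px (383,277), (757,208), (378,237) and (743,172).
- **Posts:** near (240,238), (318,224) and (737,145).
- **Handle plate:** top edge from (622,55) to (635,127).
- **Look-alikes for the handle:** the rear end plate at (500,115), the front end plate at (308,150), and the leaf at (262,170). The handle is the rearmost upright plate, on the tail strip at about (628,92).
- **Vials:** the turquoise vial and the white vial on the bench are bystanders.

```bash
cat > fit.py <<'E'
from h import *
from scipy.optimize import least_squares
I,K,R,t=cam("top");I2,K2,R2,t2=cam("scene")
T=lambda u,v:(195+(u+.5)/3-.5,160+(v+.5)/3-.5)
S=lambda u,v:(200+(u+.5)/3.8-.5,165+(v+.5)/3.8-.5)
c=.7071
pts=[(15,42+57*c,105+57*c,T(383,277)),(-190,42+57*c,105+57*c,T(757,208)),(15,42+18*c,105+18*c,T(378,237)),(-190,42+18*c,105+18*c,T(743,172)),
(46,42,114,T(317,228)),(90,42,114,T(239,243)),(-197,42,114,T(738,145))]
pts2=[(46,42,114,S(284,155)),(90,42,114,S(212,138)),(15,42+57*c,105+57*c,S(302,168)),(-203,52,65,S(700,352))]
def W(p,P):
    P=np.array([q[:3] for q in P])/1e3;a=p[2]
    x=p[0]+np.cos(a)*P[:,0]-np.sin(a)*P[:,1];y=p[1]+np.sin(a)*P[:,0]+np.cos(a)*P[:,1]
    return np.c_[x,y,P[:,2]]
if __name__=="__main__":
    f=lambda p:np.r_[(proj(K,R,t,W(p,pts))-[q[3] for q in pts]).ravel(),(proj(K2,R2,t2,W(p,pts2))-[q[3] for q in pts2]).ravel()]
    r=least_squares(f,[.4,.2,1.6],loss='soft_l1');p=r.x
    print(p,np.degrees(p[2]));print(f(p).reshape(-1,2).round(1))
    a=p[2];ex=np.array([np.cos(a),np.sin(a)]);ey=np.array([-ex[1],ex[0]])
    def sh(w):return (1e3*(w[:2]-p[:2])@np.c_[ex,ey]).round(1)
    for n,uv,z in[("handle top1",T(622,55),.12),("handle top2",T(636,127),.12),("rearplate",T(497,78),.107),("rearplate",T(509,152),.107),("frontplate",T(303,112),.107),("front",T(316,193),.107),("vf",T(342,139),.114),("vr",T(468,117),.114),("vm",T(403,130),.11),("stop top",T(52,245),.1),("spare",T(158,393),.06)]:
        w=ray(K,R,t,uv,z);print(n,w.round(4),sh(w))
    w=ray(K2,R2,t2,S(629,148),.12);print("sc handle",sh(w))
E
python3 fit.py
```

```text
[0.55075645 0.19405562 1.74176673] 99.7958823555718
[[ 0.2  1.5]
 [ 0.9  1.1]
 [-1.2 -0.1]
 [-2.3 -0.8]
 [-0.5 -0.9]
 [-0.6 -1.1]
 [ 1.1  0.5]
 [-0.2  0.5]
 [-0.2  0.4]
 [ 0.6  3.6]
 [ 2.7 -4.3]]
handle top1 [0.5951 0.0584 0.12  ] [-141.2  -20.6]
handle top2 [0.5536 0.0525 0.12  ] [-140.    21.3]
rearplate [0.5856 0.1283 0.107 ] [-70.7 -23.2]
rearplate [0.5426 0.1228 0.107 ] [-68.8  20.2]
frontplate [0.5672 0.2393 0.107 ] [ 41.8 -23.9]
front [0.5206 0.2321 0.107 ] [42.6 23.2]
vf [0.55   0.2171 0.114 ] [22.8 -3.2]
vr [0.5617 0.1459 0.114 ] [-49.3  -2.6]
vm [0.5555 0.1826 0.11  ] [-12.1  -2.7]
stop top [0.494  0.3812 0.1   ] [194.1  24.1]
spare [0.4121 0.3259 0.06  ] [153.5 114.2]
sc handle [-136.7  -19. ]
```

The fit agrees with the known stop position (194.1 against 194 mm). The handle's rear face comes out at shaker x ≈ -142. I'll travel high to a point above and behind the handle.

Call:
{"name": "step_arm", "arguments": {
  "rows": [
    {"hand": 0.27, "dx": 0.005, "dy": -0.01, "dz": 0.03, "turn": -0.03},
    {"hand": 0.27, "dx": 0.02, "dy": -0.035, "dz": 0.05, "turn": -0.08},
    {"hand": 0.27, "dx": 0.036, "dy": -0.063, "dz": 0.06, "turn": -0.13},
    {"hand": 0.27, "dx": 0.053, "dy": -0.093, "dz": 0.06, "turn": -0.18},
    {"hand": 0.27, "dx": 0.07, "dy": -0.123, "dz": 0.06, "turn": -0.23},
    {"hand": 0.27, "dx": 0.087, "dy": -0.153, "dz": 0.06, "turn": -0.28},
    {"hand": 0.27, "dx": 0.104, "dy": -0.183, "dz": 0.06, "turn": -0.33},
    {"hand": 0.27, "dx": 0.121, "dy": -0.213, "dz": 0.06, "turn": -0.38},
    {"hand": 0.27, "dx": 0.138, "dy": -0.243, "dz": 0.06, "turn": -0.43},
    {"hand": 0.27, "dx": 0.155, "dy": -0.273, "dz": 0.06, "turn": -0.48},
    {"hand": 0.27, "dx": 0.172, "dy": -0.303, "dz": 0.06, "turn": -0.54},
    {"hand": 0.27, "dx": 0.189, "dy": -0.333, "dz": 0.06, "turn": -0.6}
  ]
}}

```text
time_s: 1.35
ee_pos: [0.3772, 0.3138, 0.3085]
orientation: [[-0.634, 0.774, 0.001], [0.774, 0.634, 0.0], [-0.0, 0.001, -1.0]]
force: [-0.0, 1.0, -0.5]
finger_gap: 0.0623
gripper_force: 0.0
```

Call:
{"name": "step_arm", "arguments": {
  "rows": [
    {"hand": 0.27, "dx": 0.016, "dy": -0.028, "dz": 0.0, "turn": -0.06},
    {"hand": 0.27, "dx": 0.033, "dy": -0.058, "dz": 0.0, "turn": -0.12},
    {"hand": 0.27, "dx": 0.05, "dy": -0.088, "dz": 0.0, "turn": -0.18},
    {"hand": 0.27, "dx": 0.067, "dy": -0.118, "dz": 0.0, "turn": -0.24},
    {"hand": 0.27, "dx": 0.084, "dy": -0.148, "dz": 0.0, "turn": -0.3},
    {"hand": 0.27, "dx": 0.101, "dy": -0.178, "dz": 0.0, "turn": -0.36},
    {"hand": 0.27, "dx": 0.118, "dy": -0.208, "dz": 0.0, "turn": -0.42},
    {"hand": 0.27, "dx": 0.135, "dy": -0.238, "dz": -0.01, "turn": -0.47},
    {"hand": 0.27, "dx": 0.15, "dy": -0.264, "dz": -0.03, "turn": -0.51},
    {"hand": 0.27, "dx": 0.16, "dy": -0.281, "dz": -0.055, "turn": -0.515},
    {"hand": 0.27, "dx": 0.164, "dy": -0.289, "dz": -0.075, "turn": -0.515},
    {"hand": 0.27, "dx": 0.164, "dy": -0.289, "dz": -0.085, "turn": -0.515}
  ]
}}

```text
time_s: 2.35
ee_pos: [0.5399, 0.0243, 0.2202]
orientation: [[-0.17, 0.985, -0.004], [0.985, 0.17, -0.001], [0.0, -0.004, -1.0]]
force: [-1.1, -0.1, 0.0]
finger_gap: 0.0626
gripper_force: 0.0
```

```bash
python3 - <<'E'
from h import *
s=observe();print(s['time_s'],np.round(s['ee_pos'],4),np.round(s['orientation'],3).tolist(),s['force'])
a=cam("top")[0];b=cam("scene")[0];w=capture("wrist")['color']
f=lambda i,s:cv2.resize(i,s,interpolation=cv2.INTER_CUBIC)
m=np.zeros((600,800,3),np.uint8)
m[:300,:400]=f(a[140:290,260:460],(400,300));m[:300,400:]=f(b[130:280,220:420],(400,300));m[300:,160:640]=f(w,(480,300))
cv2.imwrite("pics/m2.png",m[:,:,::-1])
E
```

```text
2.35 [0.5399 0.0243 0.2202] [[-0.17, 0.985, -0.004], [0.985, 0.17, -0.001], [0.0, -0.004, -1.0]] [-1.0716017  -0.06111639  0.04635245]
```

View pics/m2.png

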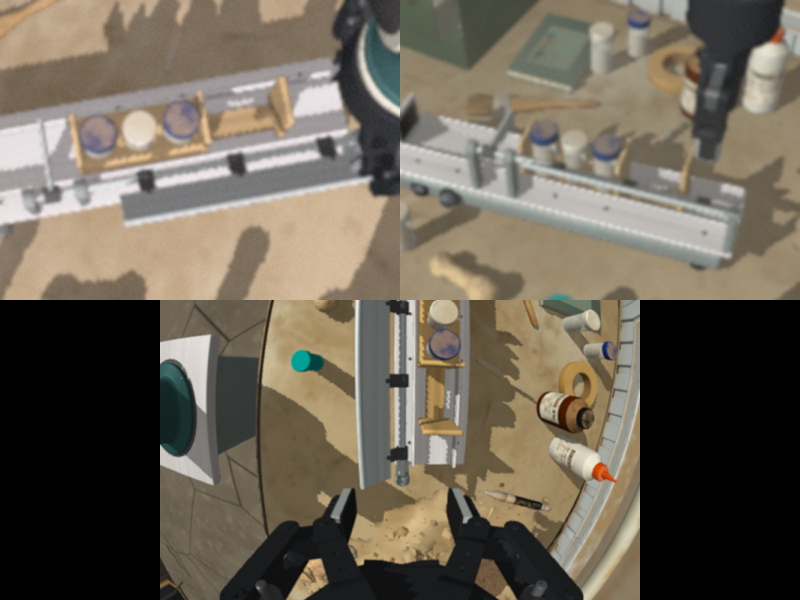

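The hand stands correctly, with the handle finger behind the plate and the other finger over the bar. In the wrist view, the tips are at about (345,495) and (460,495) in the montage. I'll press down slowly, watching the force.

Call:
{"name": "step_arm", "arguments": {
  "rows": [
    {"hand": 0.27, "dx": 0.002, "dz": -0.02},
    {"hand": 0.27, "dx": 0.002, "dz": -0.045},
    {"hand": 0.27, "dx": 0.002, "dz": -0.052},
    {"hand": 0.27, "dx": 0.002, "dz": -0.059},
    {"hand": 0.27, "dx": 0.002, "dz": -0.066},
    {"hand": 0.27, "dx": 0.002, "dz": -0.073},
    {"hand": 0.27, "dx": 0.002, "dz": -0.08},
    {"hand": 0.27, "dx": 0.002, "dz": -0.087},
    {"hand": 0.27, "dx": 0.002, "dz": -0.094},
    {"hand": 0.27, "dx": 0.002, "dz": -0.1},
    {"hand": 0.27, "dx": 0.002, "dz": -0.1}
  ]
}}

```text
invalid input at $.rows[0]: expected keys hand, dx, dy, dz, turn
```

```bash
cat > look.py <<'E'
import sys
from h import *
s=observe();print(s['time_s'],np.round(s['ee_pos'],4),np.round(s['force'],1))
p=np.array([.55076,.19406]);a=1.741767;ex=np.array([np.cos(a),np.sin(a)]);ey=np.array([-ex[1],ex[0]])
d=np.array(s['ee_pos'])[:2]-p;print("shaker xy",1e3*d@ex,1e3*d@ey)
a=cam("top")[0];b=cam("scene")[0];w=capture("wrist")['color']
f=lambda i,s:cv2.resize(i,s,interpolation=cv2.INTER_CUBIC)
m=np.zeros((600,800,3),np.uint8)
m[:300,:400]=f(a[140:290,200:400],(400,300));m[:300,400:]=f(b[130:280,220:420],(400,300));m[300:,:400]=f(b[160:235,220:320],(400,300));m[300:,400:]=f(w[0:300,160:560],(400,300))
cv2.imwrite("pics/"+sys.argv[1],m[:,:,::-1])
E
python3 look.py m3.png
```

```text
2.5 [0.5399 0.0268 0.2226] [-0.3  0.6  0.6]
shaker xy -162.97660983850594 39.18828182908289
```

View pics/m3.png

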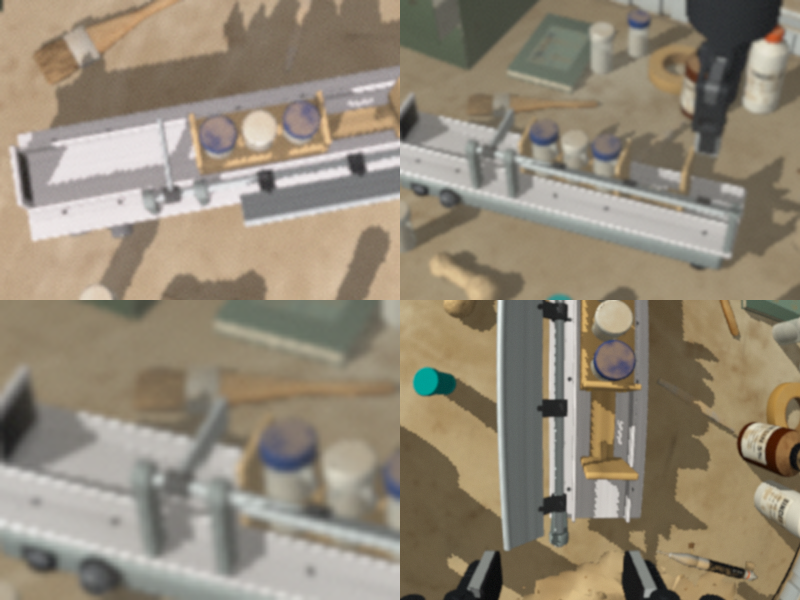

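The move was refused because every row needs all five keys. The picture shows the unchanged pre-press state, with the leaf still shut at (195,440).

Call:
{"name": "step_arm", "arguments": {
  "rows": [
    {"hand": 0.27, "dx": 0.002, "dy": -0.002, "dz": -0.02, "turn": 0},
    {"hand": 0.27, "dx": 0.002, "dy": -0.002, "dz": -0.045, "turn": 0},
    {"hand": 0.27, "dx": 0.002, "dy": -0.002, "dz": -0.052, "turn": 0},
    {"hand": 0.27, "dx": 0.002, "dy": -0.002, "dz": -0.059, "turn": 0},
    {"hand": 0.27, "dx": 0.002, "dy": -0.002, "dz": -0.066, "turn": 0},
    {"hand": 0.27, "dx": 0.002, "dy": -0.002, "dz": -0.073, "turn": 0},
    {"hand": 0.27, "dx": 0.002, "dy": -0.002, "dz": -0.08, "turn": 0},
    {"hand": 0.27, "dx": 0.002, "dy": -0.002, "dz": -0.087, "turn": 0},
    {"hand": 0.27, "dx": 0.002, "dy": -0.002, "dz": -0.094, "turn": 0},
    {"hand": 0.27, "dx": 0.002, "dy": -0.002, "dz": -0.1, "turn": 0},
    {"hand": 0.27, "dx": 0.002, "dy": -0.002, "dz": -0.1, "turn": 0}
  ]
}}

```text
time_s: 3.57
ee_pos: [0.5421, 0.0243, 0.1219]
orientation: [[-0.173, 0.985, -0.001], [0.985, 0.173, -0.0], [0.0, -0.001, -1.0]]
force: [-0.5, -0.3, 2.3]
finger_gap: 0.0625
gripper_force: 1.0
```

```bash
python3 look.py m4.png
```

```text
3.5667 [0.5421 0.0243 0.1219] [-0.5 -0.3  2.3]
shaker xy -165.83509740682996 37.40624445356428
```

View pics/m4.png

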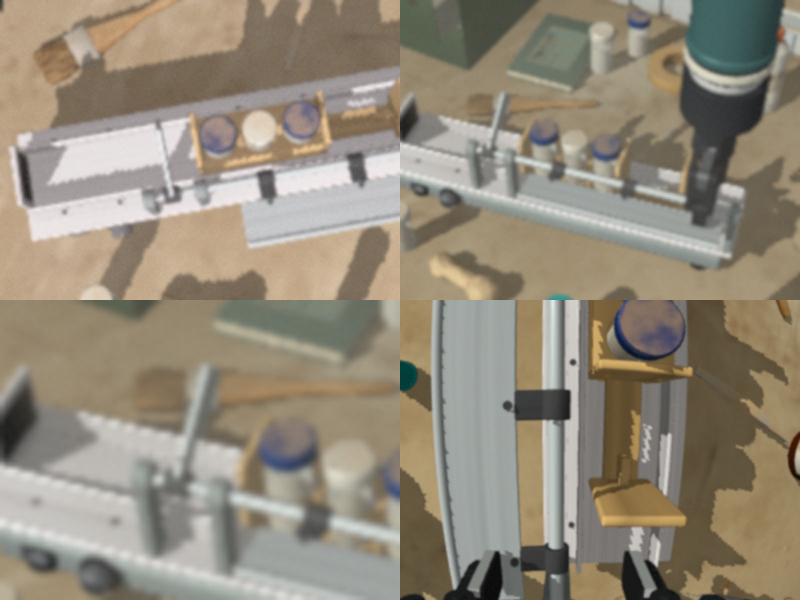

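The gate is partly up: the leaf tip has risen to about (207,370) in the crop, and the bar's outer end is at (247,245). I'll work out the angle.

```bash
python3 - <<'E'
from fit import *
p=[.55076,.19406,1.741767]
for th in (0,.6,.7,.8,.9,1.0,1.1,1.22):
    b=np.pi/4-th
    P=[(15,42+57*np.cos(b),105+57*np.sin(b))];u=proj(K,R,t,W(p,P))[0]-[0,1.5]
    l=-np.pi+0-th  # leaf dir: -y at 0, up with th
    L=[(70,42-66*np.cos(th),105+66*np.sin(th)),(70,42-66*np.cos(th)+14*np.sin(-th),105+66*np.sin(th)-14*np.cos(th))]
    print(th,((u-[200,140])*2).round(),((proj(K2,R2,t2,W(p,L))-[220,160])*4).round())
E
```

```text
0 [245. 224.] [[224. 105.]
 [225. 123.]]
0.6 [249. 246.] [[210.  69.]
 [218.  76.]]
0.7 [249. 247.] [[207.  67.]
 [215.  71.]]
0.8 [249. 248.] [[203.  65.]
 [212.  67.]]
0.9 [249. 248.] [[198.  65.]
 [208.  64.]]
1.0 [248. 247.] [[194.  66.]
 [204.  63.]]
1.1 [248. 246.] [[189.  68.]
 [199.  62.]]
1.22 [247. 244.] [[183.  73.]
 [194.  64.]]
```

Call:
{"name": "step_arm", "arguments": {
  "rows": [
    {"hand": 0.27, "dx": 0, "dy": 0, "dz": -0.003, "turn": 0},
    {"hand": 0.27, "dx": 0, "dy": 0, "dz": -0.006, "turn": 0},
    {"hand": 0.27, "dx": 0, "dy": 0, "dz": -0.009, "turn": 0},
    {"hand": 0.27, "dx": 0, "dy": 0, "dz": -0.009, "turn": 0}
  ]
}}

```text
time_s: 4.15
ee_pos: [0.5429, 0.0243, 0.1138]
orientation: [[-0.173, 0.985, 0.001], [0.985, 0.173, -0.0], [-0.0, 0.001, -1.0]]
force: [-0.5, -0.7, 2.9]
finger_gap: 0.062
gripper_force: 1.5
```

```bash
python3 look.py m5.png
```

```text
4.15 [0.5429 0.0243 0.1138] [-0.5 -0.7  2.9]
shaker xy -165.9058053255951 36.61372586738647
```

View pics/m5.png

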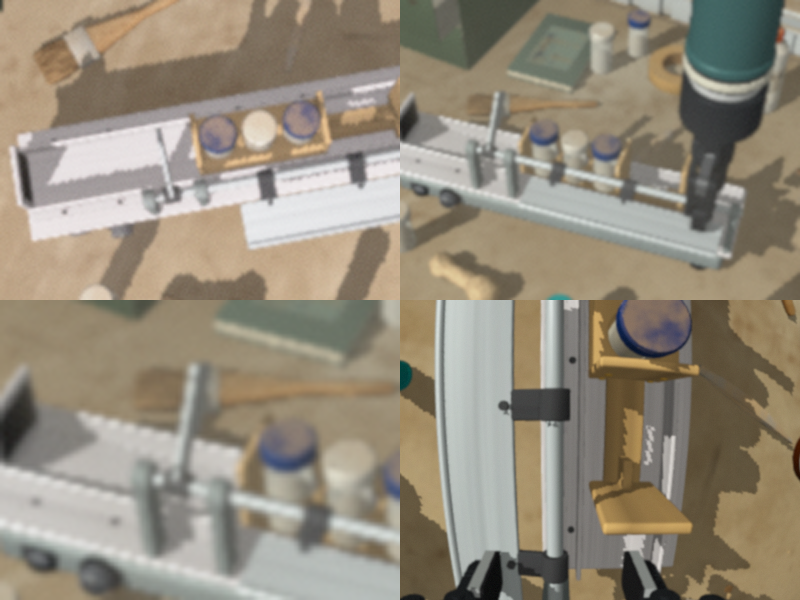

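The leaf centre at u ≈ 201 gives a gate angle of about 1.0. I'll press 3 mm further for margin, then start the slow push along the lane direction (-0.170, 0.985).

Call:
{"name": "step_arm", "arguments": {
  "rows": [
    {"hand": 0.27, "dx": 0, "dy": 0, "dz": -0.0015, "turn": 0},
    {"hand": 0.27, "dx": 0, "dy": 0, "dz": -0.003, "turn": 0},
    {"hand": 0.27, "dx": -0.0007, "dy": 0.004, "dz": -0.003, "turn": 0},
    {"hand": 0.27, "dx": -0.0014, "dy": 0.008, "dz": -0.003, "turn": 0},
    {"hand": 0.27, "dx": -0.002, "dy": 0.012, "dz": -0.003, "turn": 0},
    {"hand": 0.27, "dx": -0.0027, "dy": 0.016, "dz": -0.003, "turn": 0},
    {"hand": 0.27, "dx": -0.0034, "dy": 0.02, "dz": -0.003, "turn": 0},
    {"hand": 0.27, "dx": -0.004, "dy": 0.024, "dz": -0.003, "turn": 0},
    {"hand": 0.27, "dx": -0.0048, "dy": 0.028, "dz": -0.003, "turn": 0},
    {"hand": 0.27, "dx": -0.0055, "dy": 0.032, "dz": -0.003, "turn": 0},
    {"hand": 0.27, "dx": -0.0062, "dy": 0.036, "dz": -0.003, "turn": 0},
    {"hand": 0.27, "dx": -0.0068, "dy": 0.04, "dz": -0.003, "turn": 0}
  ]
}}

```text
time_s: 5.3
ee_pos: [0.5358, 0.0647, 0.1113]
orientation: [[-0.173, 0.985, -0.0], [0.985, 0.173, -0.0], [-0.0, -0.0, -1.0]]
force: [0.6, -4.6, 3.3]
finger_gap: 0.0621
gripper_force: 2.6
```

```bash
python3 look.py m6.png
```

```text
5.3 [0.5358 0.0647 0.1113] [ 0.6 -4.6  3.3]
shaker xy -124.8918528373132 36.792748017148476
```

View pics/m6.png

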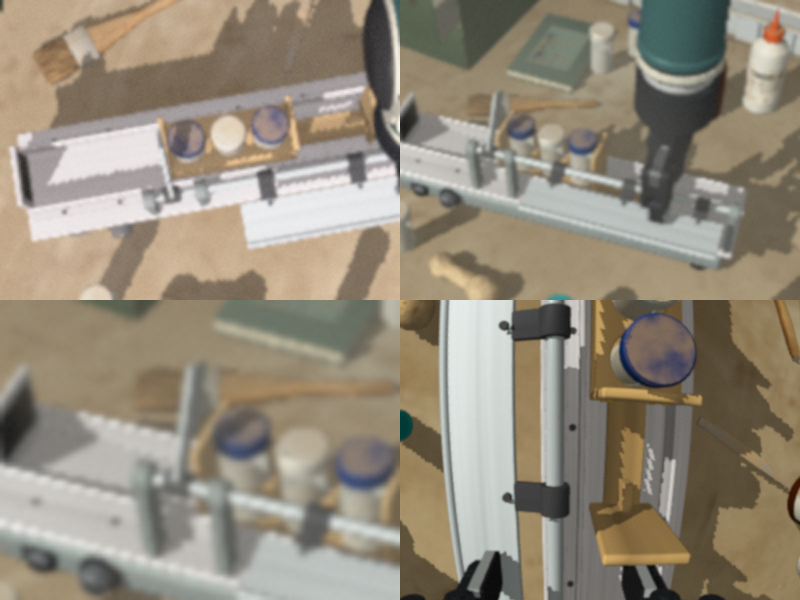

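The rack has moved about 27 mm and is following the finger. The gate is held at about 1.05, with the leaf upright at (200,420), and the push force is 4.6 N. I'll carry on.

Call:
{"name": "step_arm", "arguments": {
  "rows": [
    {"hand": 0.27, "dx": -0.0007, "dy": 0.004, "dz": -0.0005, "turn": 0},
    {"hand": 0.27, "dx": -0.0014, "dy": 0.008, "dz": -0.001, "turn": 0},
    {"hand": 0.27, "dx": -0.002, "dy": 0.012, "dz": -0.001, "turn": 0},
    {"hand": 0.27, "dx": -0.0027, "dy": 0.016, "dz": -0.001, "turn": 0},
    {"hand": 0.27, "dx": -0.0034, "dy": 0.02, "dz": -0.001, "turn": 0},
    {"hand": 0.27, "dx": -0.004, "dy": 0.024, "dz": -0.001, "turn": 0}
  ]
}}

```text
time_s: 5.95
ee_pos: [0.5326, 0.0879, 0.1109]
orientation: [[-0.173, 0.985, 0.002], [0.985, 0.173, -0.001], [-0.001, 0.001, -1.0]]
force: [1.0, -6.0, 6.0]
finger_gap: 0.0624
gripper_force: 3.3
```

Call:
{"name": "step_arm", "arguments": {
  "rows": [
    {"hand": 0.27, "dx": -0.0007, "dy": 0.004, "dz": 0, "turn": 0},
    {"hand": 0.27, "dx": -0.0014, "dy": 0.008, "dz": 0, "turn": 0},
    {"hand": 0.27, "dx": -0.002, "dy": 0.012, "dz": 0, "turn": 0},
    {"hand": 0.27, "dx": -0.0027, "dy": 0.016, "dz": 0, "turn": 0},
    {"hand": 0.27, "dx": -0.0034, "dy": 0.02, "dz": 0, "turn": 0},
    {"hand": 0.27, "dx": -0.004, "dy": 0.024, "dz": 0, "turn": 0}
  ]
}}

```text
time_s: 6.45
ee_pos: [0.5286, 0.1119, 0.1109]
orientation: [[-0.173, 0.985, 0.001], [0.985, 0.173, -0.001], [-0.001, 0.001, -1.0]]
force: [-0.7, -5.0, 5.5]
finger_gap: 0.0621
gripper_force: 3.4
```

```bash
python3 look.py m7.png
```

```text
6.45 [0.5286 0.1119 0.1109] [-0.7 -5.   5.5]
shaker xy -77.18908562523116 35.86565306669443
```

View pics/m7.png

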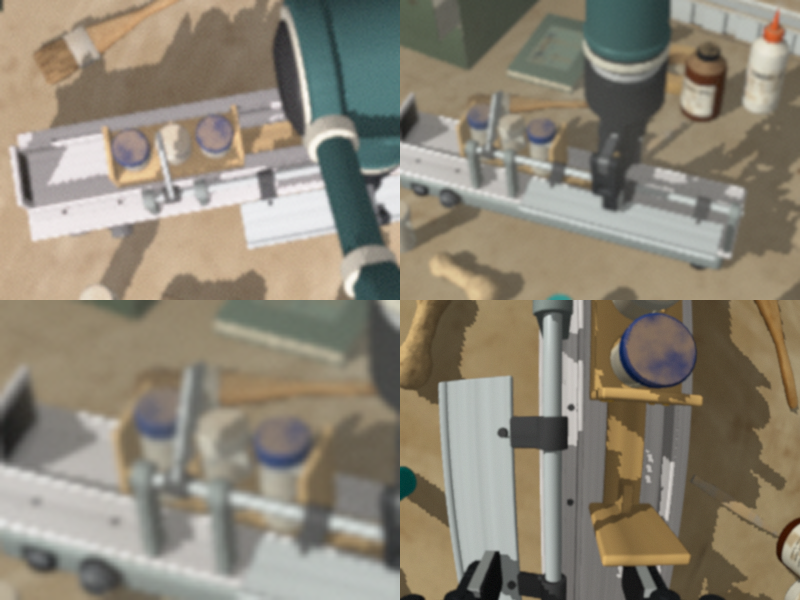

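The first half went well: the vials are under the raised leaf and all upright. Those were the last of my pictures, so from here I'll use force and numeric checks.

Call:
{"name": "step_arm", "arguments": {
  "rows": [
    {"hand": 0.27, "dx": -0.0006, "dy": 0.004, "dz": 0, "turn": 0},
    {"hand": 0.27, "dx": -0.0012, "dy": 0.008, "dz": 0, "turn": 0},
    {"hand": 0.27, "dx": -0.0018, "dy": 0.012, "dz": 0, "turn": 0},
    {"hand": 0.27, "dx": -0.0024, "dy": 0.016, "dz": 0, "turn": 0},
    {"hand": 0.27, "dx": -0.003, "dy": 0.02, "dz": 0, "turn": 0},
    {"hand": 0.27, "dx": -0.0036, "dy": 0.024, "dz": 0, "turn": 0},
    {"hand": 0.27, "dx": -0.0043, "dy": 0.028, "dz": 0, "turn": 0},
    {"hand": 0.27, "dx": -0.005, "dy": 0.032, "dz": 0, "turn": 0}
  ]
}}

```text
time_s: 7.27
ee_pos: [0.5233, 0.1438, 0.1107]
orientation: [[-0.173, 0.985, 0.001], [0.985, 0.173, -0.001], [-0.001, 0.001, -1.0]]
force: [-0.6, -6.7, 5.8]
finger_gap: 0.0621
gripper_force: 3.5
```

Call:
{"name": "step_arm", "arguments": {
  "rows": [
    {"hand": 0.27, "dx": -0.0006, "dy": 0.004, "dz": 0, "turn": 0},
    {"hand": 0.27, "dx": -0.0013, "dy": 0.008, "dz": 0, "turn": 0},
    {"hand": 0.27, "dx": -0.002, "dy": 0.012, "dz": 0, "turn": 0},
    {"hand": 0.27, "dx": -0.0027, "dy": 0.016, "dz": 0, "turn": 0},
    {"hand": 0.27, "dx": -0.0034, "dy": 0.02, "dz": 0, "turn": 0},
    {"hand": 0.27, "dx": -0.0041, "dy": 0.024, "dz": 0, "turn": 0},
    {"hand": 0.27, "dx": -0.0048, "dy": 0.028, "dz": 0, "turn": 0}
  ]
}}

```text
time_s: 7.85
ee_pos: [0.5185, 0.1718, 0.1107]
orientation: [[-0.173, 0.985, 0.001], [0.985, 0.173, -0.001], [-0.001, 0.001, -1.0]]
force: [-0.6, -6.7, 6.8]
finger_gap: 0.0626
gripper_force: 3.5
```

```bash
cat > meas.py <<'E'
from h import *
p=np.array([.55076,.19406]);a=1.741767;ex=np.array([np.cos(a),np.sin(a)]);ey=np.array([-ex[1],ex[0]])
s=observe();d=np.array(s['ee_pos'])[:2]-p;print(s['time_s'],"tool",(1e3*d@ex).round(1),(1e3*d@ey).round(1),np.round(s['ee_pos'][2],4),np.round(s['force'],1))
I,K,R,t=cam("top")
h=cv2.cvtColor(I,cv2.COLOR_RGB2HSV)
# blue/violet caps and wood inside the lane region, in shaker coordinates on given plane
def reg(mask,z,xr,yr,amin=15):
    n,l,st,c=cv2.connectedComponentsWithStats(mask.astype(np.uint8))
    for i in range(1,n):
        if st[i,4]<amin: continue
        w=ray(K,R,t,c[i],z)[:2]-p;x,y=1e3*w@ex,1e3*w@ey
        if xr[0]<x<xr[1] and yr[0]<y<yr[1]: print("  blob",st[i].tolist(),c[i].round(1),"shaker",x.round(1),y.round(1))
m=(h[...,0]>108)&(h[...,0]<165)&(h[...,1]>45)
reg(cv2.morphologyEx(m.astype(np.uint8),cv2.MORPH_CLOSE,np.ones((5,5))),.112,(-100,210),(-35,35))
# wood extent along lane
w=((h[...,0]>8)&(h[...,0]<24)&(h[...,1]>95)&(h[...,2]>70))
ys,xs=np.nonzero(w);W=np.array([ray(K,R,t,q,.107)[:2]-p for q in zip(xs,ys)])*1e3
X,Y=W@ex,W@ey;k=(abs(Y)<18)&(X>-190)&(X<200)
print("  wood hist",np.histogram(X[k],np.arange(-190,201,10))[0].tolist())
E
python3 meas.py
```

```text
7.85 tool -16.4 35.6 0.1107 [-0.6 -6.7  6.8]
  blob [225, 224, 12, 5, 27] [229.7 226.8] shaker 159.2 7.1
  wood hist [0, 0, 0, 0, 0, 0, 0, 0, 0, 0, 0, 0, 0, 0, 0, 0, 0, 0, 0, 0, 0, 0, 0, 0, 0, 6, 0, 0, 0, 0, 0, 0, 0, 0, 0, 0, 2, 0, 0]
```

Call:
{"name": "step_arm", "arguments": {
  "rows": [
    {"hand": 0.27, "dx": -0.0003, "dy": 0.002, "dz": 0, "turn": 0},
    {"hand": 0.27, "dx": -0.0007, "dy": 0.004, "dz": 0, "turn": 0},
    {"hand": 0.27, "dx": -0.001, "dy": 0.006, "dz": 0, "turn": 0},
    {"hand": 0.27, "dx": -0.0013, "dy": 0.008, "dz": 0, "turn": 0}
  ]
}}

```text
time_s: 8.23
ee_pos: [0.5172, 0.1797, 0.1107]
orientation: [[-0.173, 0.985, 0.001], [0.985, 0.173, -0.001], [-0.001, 0.0, -1.0]]
force: [0.0, -6.2, 5.7]
finger_gap: 0.0627
gripper_force: 3.6
```

Call:
{"name": "step_arm", "arguments": {
  "rows": [
    {"hand": 0.27, "dx": -0.0002, "dy": 0.0015, "dz": 0, "turn": 0},
    {"hand": 0.27, "dx": -0.0005, "dy": 0.003, "dz": 0, "turn": 0}
  ]
}}

```text
time_s: 8.4
ee_pos: [0.5166, 0.1827, 0.1107]
orientation: [[-0.173, 0.985, 0.001], [0.985, 0.173, -0.001], [-0.001, 0.0, -1.0]]
force: [-0.8, -5.7, 5.8]
finger_gap: 0.0624
gripper_force: 3.6
```

```bash
python3 meas.py
```

```text
8.4 tool -5.4 35.6 0.1107 [-0.8 -5.7  5.8]
  blob [218, 224, 11, 7, 21] [222.  228.2] shaker 172.2 7.2
  wood hist [0, 0, 0, 0, 0, 0, 0, 0, 0, 0, 0, 0, 0, 0, 0, 0, 0, 0, 0, 0, 0, 0, 0, 0, 0, 0, 0, 0, 0, 0, 0, 0, 0, 0, 0, 0, 1, 4, 0]
```

Call:
{"name": "step_arm", "arguments": {
  "rows": [
    {"hand": 0.27, "dx": -0.0002, "dy": 0.001, "dz": 0, "turn": 0},
    {"hand": 0.27, "dx": -0.0003, "dy": 0.002, "dz": 0, "turn": 0}
  ]
}}

```text
time_s: 8.62
ee_pos: [0.5163, 0.1847, 0.1107]
orientation: [[-0.173, 0.985, 0.0], [0.985, 0.173, -0.001], [-0.001, 0.0, -1.0]]
force: [0.7, -5.7, 5.5]
finger_gap: 0.0623
gripper_force: 3.6
```

Call:
{"name": "step_arm", "arguments": {
  "rows": [
    {"hand": 0.27, "dx": -0.0002, "dy": 0.001, "dz": 0, "turn": 0},
    {"hand": 0.27, "dx": -0.0003, "dy": 0.002, "dz": 0, "turn": 0}
  ]
}}

```text
time_s: 8.78
ee_pos: [0.5163, 0.1851, 0.1107]
orientation: [[-0.173, 0.985, 0.001], [0.985, 0.173, -0.004], [-0.004, 0.0, -1.0]]
force: [1.2, -15.8, 6.7]
finger_gap: 0.0624
gripper_force: 8.2
```

```bash
python3 meas.py
```

```text
8.7833 tool -2.9 35.5 0.1107 [  1.2 -15.8   6.7]
  blob [217, 223, 14, 8, 30] [222.2 227.9] shaker 171.9 6.6
  wood hist [0, 0, 0, 0, 0, 0, 0, 0, 0, 0, 0, 0, 0, 0, 0, 0, 0, 0, 0, 0, 0, 0, 0, 0, 0, 0, 0, 0, 0, 0, 0, 0, 0, 0, 0, 0, 1, 2, 1]
```

The force jumped to 16 N at tool x = -2.9, where -4 was expected, so the rack is at the stop. I'll back off the handle with the bar still held, then raise gently.

Call:
{"name": "step_arm", "arguments": {
  "rows": [
    {"hand": 0.27, "dx": 0, "dy": 0, "dz": 0, "turn": 0},
    {"hand": 0.27, "dx": 0.0003, "dy": -0.002, "dz": 0, "turn": 0},
    {"hand": 0.27, "dx": 0.0008, "dy": -0.005, "dz": 0, "turn": 0},
    {"hand": 0.27, "dx": 0.0014, "dy": -0.008, "dz": 0, "turn": 0},
    {"hand": 0.27, "dx": 0.0014, "dy": -0.008, "dz": 0, "turn": 0}
  ]
}}

```text
time_s: 9.25
ee_pos: [0.5168, 0.1798, 0.1101]
orientation: [[-0.172, 0.985, -0.001], [0.985, 0.172, 0.001], [0.001, -0.0, -1.0]]
force: [-0.7, 1.7, 3.3]
finger_gap: 0.0624
gripper_force: 1.8
```

```bash
python3 meas.py
```

```text
9.25 tool -8.3 35.9 0.1101 [-0.7  1.7  3.3]
  blob [217, 226, 11, 5, 23] [221.2 228.6] shaker 173.7 7.5
  wood hist [0, 0, 0, 0, 0, 0, 0, 0, 0, 0, 0, 0, 0, 0, 0, 0, 0, 0, 0, 0, 0, 0, 0, 0, 0, 0, 3, 1, 0, 0, 1, 0, 0, 0, 0, 0, 2, 2, 0]
```

The rack stayed put. Now I'll release the bar.

Call:
{"name": "step_arm", "arguments": {
  "rows": [
    {"hand": 0.27, "dx": 0, "dy": 0, "dz": 0.004, "turn": 0},
    {"hand": 0.27, "dx": 0, "dy": 0, "dz": 0.009, "turn": 0},
    {"hand": 0.27, "dx": 0, "dy": 0, "dz": 0.014, "turn": 0},
    {"hand": 0.27, "dx": 0, "dy": 0, "dz": 0.019, "turn": 0},
    {"hand": 0.27, "dx": 0, "dy": 0, "dz": 0.024, "turn": 0},
    {"hand": 0.27, "dx": 0, "dy": 0, "dz": 0.029, "turn": 0},
    {"hand": 0.27, "dx": 0, "dy": 0, "dz": 0.034, "turn": 0},
    {"hand": 0.27, "dx": 0, "dy": 0, "dz": 0.039, "turn": 0},
    {"hand": 0.27, "dx": 0, "dy": 0, "dz": 0.045, "turn": 0},
    {"hand": 0.27, "dx": 0, "dy": 0, "dz": 0.055, "turn": 0},
    {"hand": 0.27, "dx": 0, "dy": 0, "dz": 0.08, "turn": 0},
    {"hand": 0.27, "dx": 0, "dy": 0, "dz": 0.11, "turn": 0}
  ]
}}

```text
time_s: 10.3
ee_pos: [0.5148, 0.1787, 0.2189]
orientation: [[-0.173, 0.985, -0.006], [0.985, 0.173, -0.002], [-0.001, -0.006, -1.0]]
force: [0.3, 1.1, 0.6]
finger_gap: 0.0624
gripper_force: 0.0
```

Call:
{"name": "step_arm", "arguments": {
  "rows": [
    {"hand": 0.27, "dx": 0.003, "dy": -0.02, "dz": 0.02, "turn": 0},
    {"hand": 0.27, "dx": 0.006, "dy": -0.05, "dz": 0.04, "turn": 0},
    {"hand": 0.27, "dx": 0.01, "dy": -0.08, "dz": 0.06, "turn": 0},
    {"hand": 0.27, "dx": 0.01, "dy": -0.11, "dz": 0.07, "turn": 0},
    {"hand": 0.27, "dx": 0.01, "dy": -0.14, "dz": 0.07, "turn": 0},
    {"hand": 0.27, "dx": 0.01, "dy": -0.17, "dz": 0.07, "turn": 0},
    {"hand": 0.27, "dx": 0.01, "dy": -0.2, "dz": 0.07, "turn": 0},
    {"hand": 0.27, "dx": 0.01, "dy": -0.22, "dz": 0.07, "turn": 0},
    {"hand": 0.27, "dx": 0.01, "dy": -0.22, "dz": 0.07, "turn": 0}
  ]
}}

```text
time_s: 11.05
ee_pos: [0.5265, -0.044, 0.2907]
orientation: [[-0.17, 0.986, -0.001], [0.986, 0.17, -0.002], [-0.002, -0.001, -1.0]]
force: [0.3, 0.8, 0.9]
finger_gap: 0.0626
gripper_force: 0.0
```

```bash
python3 - <<'E'
from h import *
p=np.array([.55076,.19406]);a=1.741767;ex=np.array([np.cos(a),np.sin(a)]);ey=np.array([-ex[1],ex[0]])
s=observe();print(s['time_s'],s['ee_pos'],s['force'])
I0=cv2.imread("pics/top0.png")[:,:,::-1];I,K,R,t=cam("top");cv2.imwrite("pics/topE.png",I[:,:,::-1])
# rectified lane strips (1 px = 1 mm) at cap height and gate height
def rect(I,z,x0,x1,y0,y1):
    X,Y=np.meshgrid(np.arange(x0,x1),np.arange(y0,y1));w=p+(X[...,None]*ex+Y[...,None]*ey)/1e3
    u=proj(K,R,t,np.c_[w.reshape(-1,2),np.full(X.size,z)]).astype(np.float32).reshape(*X.shape,2)
    return cv2.remap(I,u[...,0].copy(),u[...,1].copy(),cv2.INTER_LINEAR)
A=cv2.cvtColor(rect(I0,.107,-100,70,-22,22),cv2.COLOR_RGB2GRAY)[:, 10:-30]
# rack shift: template of rack (before) found in after
tpl=rect(I0,.107,-85,50,-20,20);S=rect(I,.107,-120,230,-28,28)
r=cv2.matchTemplate(S,tpl,cv2.TM_CCOEFF_NORMED);_,v,_,l=cv2.minMaxLoc(r);print("rack shift",-120+l[0]+85,-28+l[1]+20,v)
# bar outer strip + leaf: same pixels before/after?
b0=rect(I0,.145,-180,10,60,84);b1=rect(I,.145,-180,10,60,84)
print("bar corr",np.corrcoef(b0.ravel(),b1.ravel())[0,1],abs(b0.astype(int)-b1).mean())
I2=cam("scene")[0];S0=cv2.imread("pics/scene0.png")[:,:,::-1]
q=lambda I:cv2.cvtColor(np.ascontiguousarray(I[180:212,262:282]),cv2.COLOR_RGB2GRAY)
print("leaf corr scene",np.corrcoef(q(S0).ravel(),q(I2).ravel())[0,1])
E
```

```text
11.05 [ 0.52653614 -0.04404505  0.29071965] [0.26606941 0.76167631 0.89002826]
rack shift 149 -3 0.7905929684638977
bar corr 0.9988489889867689 2.9205409356725145
leaf corr scene 0.593050174297706
```

The rack shifted 149 mm, which puts its origin at shaker x ≈ 136 (home). The bar matches its shut-gate image (correlation 0.999), and the robot is clear.

```bash
python3 -c "
from cell import job_done;print(job_done())"
```

```text
the job is handed in; nothing more can be done
None
```

The rack is home against the end stop, the gate has dropped shut behind it, the arm is clear, and the job was handed in at about 11 s. The final state was checked by image measurement and force readings, because my ten picture views were already used.

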